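# Find the hidden keyway and unlock the gold-glass case in the mosaic workshop

### The arm

A 6-joint arm with a two-finger parallel gripper is mounted at the origin on the work surface. World frame = base frame: x ahead of the robot, y to its left, z up, the work surface at z = 0. Lengths are in m, angles in rad, forces in N, time in s.
With the tool pointing down it reaches from about 0.35 to 0.975 m from the base axis. Payload 4.9 kg.
Tool frame: the origin (TCP) lies at the very end of the fingers, on their centre line; the grasp point (between the pads) lies 19 mm behind it (ctrl.grasp_offset is the distance from the TCP to the grasp point, in m); z points along the fingers, y is the line along which they close (so a half turn about z gives the same grasp; the last joint's range is limited). The gripper opens to 85 mm and grips with 20 to 120 N. Pads are 22 mm wide; open, the fingers measure 114 mm over their backs; the gripper's body (76 mm by 85 mm) begins 54 mm behind the grasp point. The pads swing forward as they close: fully open they stand 13 mm farther back than shut.
Start: joints at [1.033, 0.053, 1.613, -0, 1.476, -0.119], TCP at [0.254, 0.571, 0.231] pointing down, gripper open.
Joint ranges: [-3.01, 3.01], [-1.01, 2.22], [0.06, 2.58], [-1.02, 4.17], [0.09, 2.62], [-3.14, 3.14]. Speed limits (rad/s): [2.57, 2.57, 3.14, 3.14, 3.14, 3.14].

### API

Orientations are given as a rotation vector (axis times angle).
In Python, from station import ctrl, optics gives the robot as it stands.
- The arm moves only by the shell command python3 -m handwheel 'ROWS' [OPENING] [FORCE]. ROWS is JSON, a list of rows, each an object of numbers: "tx", "ty", "tz": the shift along the tool's x, y, z in mm; "roll": the turn about the tool's z in rad. A call has 1 to 12 rows; each row shifts and turns the commanded pose from where the row before left it, along the tool's axes as they then stand; what a row does not reach is not made up. A row lasts 1/12 s, in which the tool goes at most 41.7 mm and 7.16 degrees, less where a joint would pass 70% of its speed; a pose out of reach is approached as far as the arm can. A call with a gripper value outside its range is refused whole. OPENING is the finger opening in mm, from 0 to 85.4, set as the call begins (- or left out, the last holds). The fingers move at their own pace and stop on an object; FORCE is the grip in N (left out, the last holds). Time passes only in rows, so rows that do not move let the fingers close. It gives the time, the measured TCP pose, the force, the opening and the grip force at its end, in the units of the state.
- ctrl.get_obs(): the state, without advancing time (a new reading comes with each control period).
- optics.get_image(name): name is "scene" or "top" or "wrist"; returns (picture, depth): 384x512x3 uint8, red, green, blue; 384x512 float32, m along the optical axis (not along the pixel's ray), 0 where there is no reading.
- optics.camera_params(name): a dict with "mtx" (3x3 intrinsics, pixels), "k1" (the pictures are not rectified: a ray, as slopes to the right and down, at radius r is drawn at 1 + k1 r^2 times it, then the intrinsics apply), "extrinsics" (4x4, takes a point from camera to world coordinates); the wrist camera has in their place "tool_from_camera" (4x4, takes a point from camera to tool coordinates, whose origin is the TCP and whose axes are the flange's). Camera axes: x right, y down, z forward; pixel columns grow to the right and rows downward; lengths in m; the calibration is good to about 2 mm. A picture is of the moment at which its call begins: read the wrist's pose just before it. camera_params takes no time and is no camera call.
- ctrl.finish_job(): hands the job in; it is judged then, once.
The state is a dict: "t": time; "q": joint angles; "dq": joint speeds; "effort": joint torques, N m; "tool_pos": TCP position; "tool_rot": TCP orientation; "contact_force": force on the tool from outside, world axes, zero at the start; "wrist_torque": the same for the moment, N m; "opening": finger opening in m; "grip_force": force on a finger pad.
Only numpy, scipy, OpenCV 4.12 (cv2) and the standard library are available. Lean on these libraries where they do the work, as an engineer would, in place of code of your own. Each camera call takes 0.05 s, during which the arm holds its last target. There are 200 camera calls.

### The job

Unlock the green steel case: take the brass key out of the wooden block, lower it into the lock on the case's lid and, pressing only lightly, turn it gently back and forth until you feel the blade drop into the hidden keyway. Push the key fully home, only then turn it clockwise until the brass latch arm has swung about 50 degrees, clear of its keeper, and leave the key standing home in the lock. Never force the key or run it hard against its stop (keep under 30 N) and leave the red key, the amber jar and the red glass slab where they are.

Things in the scene. Friction and masses are not known exactly. Their poses are not given: they have to be found in the camera images.
- key: The brass-bowed key, upright in one of the block's two slots (the red key in the other; which is which varies). Origin: on its axis at the underside of the collar; z up. Steel collar 32 mm across, z = 0 to 5 mm. In the block the collar rests on the block's top, 50 mm above the table; draw it straight up. About 130 g.
- key_bow (a point): Centre of the key's bow, the grip, 31 mm above the key's origin: a flat brass plate 14 mm thick along the key's x, 44 mm wide along y, from 15 to 47 mm above the origin. Grip it across its thickness.
- key_tip (a point): Tip of the key's steel blade, 32 mm below the key's origin. The blade is flat: 4 mm thick along the key's x, 18 mm wide along its y, from the collar to the tip; a half turn makes no difference.
- lock_mouth (a point): Centre of the round lock hole, level with the rim of the steel lock housing (70 x 70 mm, 45 mm high, on the green lid); rim 120 mm above the table. Axes: z up, x to the case's back, y to the latch's keeper. Hole 22 mm wide, 3 mm chamfer. The key is home when its collar rests on the rim (key origin at this point); off the keyway it cannot get there.
- plug_mid (a point): Middle of where the plug's face may be, 20 mm below the rim; the true face lies up to 3 mm higher or lower. Its straight keyway, 6.4 mm wide, lies along the lock's y, turned by an unknown angle up to 0.6 rad either way. The face is sprung: it yields at about 3.5 N, 4 mm at 0.6 N/mm, then is solid. Within about 0.1 rad of the keyway the blade drops in and the push vanishes.
- case: The fixed green steel case, 206 x 246 mm, lid top 75 mm above the table; origin under its centre, x to its back. The lock's axis lies 45 mm in front (-x) of the centre.
- latch (a joint): Angle of the brass latch arm (reaches 75 mm from the lock's axis, just above the lid), rad: 0 locked, along the lock's y under a steel keeper; clear of it and open from 0.7; solid stop at 1.0; it swings clockwise from above and stays where it is left. The home key turns it against about 0.04 N m, with up to 0.15 rad of play each way; counter-clockwise of 0 it stops at once.
- block: Fixed wooden key block, 70 mm (x) by 180 mm (y), 50 mm high, origin under its centre; slots at y = -50 and +50 mm, 42 mm deep, 7 mm (x) by 21 mm (y).
- red_key: Key with a red bow of the same size and a thin round shank, in the other slot of the block: leave it there. Origin as for the brass key.
- jar: Small amber jar with a white cap, 42 mm diameter, 60 mm high, origin under its centre; leave alone.
- slab_red: Red glass slab 60 x 35 x 12 mm lying on the table, origin under its centre; leave alone.
Things that resemble listed ones, but are neither listed nor needed, are in the scene too. What is shaped like the key but purple is not meant.

How it is judged:
On the way:
1. the key is fully home in the lock (within 3 mm), upright, while the latch arm is still locked (under 0.25 rad) (horizontal distance between key and lock_mouth below 0.005 m and z of key in the frame of lock_mouth below 0.003 m and angle between key's own z axis and vertical below 0.12 rad and value of joint latch below 0.25 rad), for 0.1 s.
At the end, for the whole second after the job is handed in: The latch arm is swung open by more than 0.7 rad, and the brass key stands at rest in the lock, its collar within 3 mm of the rim and 5 mm of the hole's centre, upright within 0.12 rad, released (horizontal distance between key and lock_mouth below 0.005 m and z of key in the frame of lock_mouth below 0.003 m and angle between key's own z axis and vertical below 0.12 rad and value of joint latch above 0.7 rad and linear speed of key below 0.02 m/s); the robot touches nothing.
It fails at once if the key is forced: more than 30 N between key and lock or case (contact force between key and case above 30 N).
It fails at once if the arm or fingers press on the case with more than 30 N (contact force between the arm and case above 30 N).
It fails at once if another thing is disturbed by more than 30 mm (distance of any of red_key, jar, slab_red from where it was at the start of the episode above 0.03 m).
It also fails if it takes over 72 s, if anything falls off the work surface, if the arm or the gripper's body presses on something with over 40 N, if the wrist force passes 120 N, or if a joint passes its speed limit or range.

## Working session

There is one attempt and no reset: what is moved stays moved. The work goes in short steps, Python scripts to look and compute and a shell command to move; the robot and the scene stay as the last step left them, time stands still between calls to the robot, and variables do not carry over. Pictures are saved under pics/ and viewed, at most 10 in all, crops included, and the job is handed in when it is done.

```bash
ls; mkdir -p pics
cat > h.py <<'E'
import numpy as np, cv2
from station import ctrl, optics
from scipy.spatial.transform import Rotation as R
def grab(n):
    o=ctrl.get_obs(); im,d=optics.get_image(n); p=optics.camera_params(n)
    if n=='wrist':
        T=np.eye(4);T[:3,:3]=R.from_rotvec(o['tool_rot']).as_matrix();T[:3,3]=o['tool_pos'];E=T@np.array(p['tool_from_camera'])
    else: E=np.array(p['extrinsics'])
    return im,d,np.array(p['mtx']),p['k1'],E
def world(d,K,k1,E):
    h,w=d.shape; u,v=np.meshgrid(np.arange(w),np.arange(h))
    n=cv2.undistortPoints(np.stack([u,v],-1).reshape(-1,1,2).astype(float),K,np.array([k1,0,0,0.])).reshape(h,w,2)
    P=np.concatenate([n*d[...,None],d[...,None]],-1)
    return P@E[:3,:3].T+E[:3,3]
E
python3 - <<'E'
from h import *
a=[]
for n in ['scene','top']:
    im,d,K,k1,E=grab(n); np.savez(f'{n}.npz',im=im,d=d,K=K,k1=k1,E=E); a.append(im)
    print(n,E.round(3).tolist(),k1,K.round(1).tolist(),(d>0).mean())
cv2.imwrite('pics/a.png',cv2.cvtColor(a[0],cv2.COLOR_RGB2BGR));cv2.imwrite('pics/b.png',cv2.cvtColor(a[1],cv2.COLOR_RGB2BGR))
print(ctrl.get_obs())
E
```

```text
pics
scene [[-0.004, 0.757, -0.654, 1.014], [1.0, 0.014, 0.011, 0.025], [0.017, -0.654, -0.756, 0.642], [0.0, 0.0, 0.0, 1.0]] 0.037076583136373034 [[346.9, 0.0, 251.0], [0.0, 346.9, 191.9], [0.0, 0.0, 1.0]] 0.9959767659505209
top [[-0.053, -0.969, 0.243, 0.334], [-0.999, 0.053, -0.007, 0.033], [-0.006, -0.243, -0.97, 1.022], [0.0, 0.0, 0.0, 1.0]] -0.07147735196582053 [[425.9, 0.0, 258.0], [0.0, 425.9, 191.3], [0.0, 0.0, 1.0]] 0.9960174560546875
{'t': 0.1, 'q': array([ 1.03302112e+00,  5.32567691e-02,  1.61416255e+00,  2.78634307e-05,
        1.47602784e+00, -1.18996403e-01]), 'dq': array([-0.00016134, -0.00111438, -0.00286986,  0.00087521, -0.0009423 ,
       -0.00144731]), 'effort': array([ 1.49878906e-04, -3.94903994e+01, -3.71363676e+01, -1.38767864e-04,
        3.96629650e-03,  1.26456175e-05]), 'tool_pos': array([0.25384829, 0.57050047, 0.2302036 ]), 'tool_rot': array([-6.52893916e-01, -3.07236128e+00,  2.74278590e-03]), 'contact_force': array([-0.53695705, -0.09881075,  0.45395838]), 'wrist_torque': array([-0.00023718,  0.04924605,  0.00982015]), 'grip_force': 0.0, 'opening': 0.08546530756815124}
```

View pics/a.png

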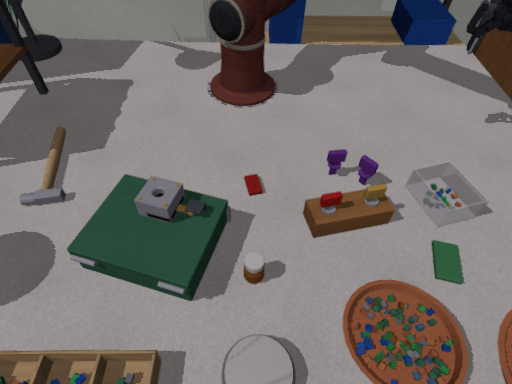

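View pics/b.png

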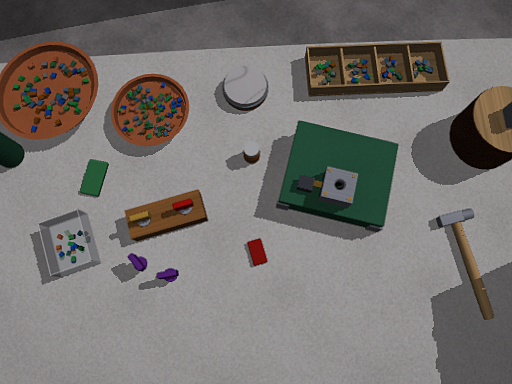

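The brass key is at about (375,193) in the scene view and (139,216) in the top view. The red key is at (330,199) / (183,204), and the two purple lookalikes are at (337,158) and (368,170). The yellow bow in the block matches the description. The lock is at about (340,184) in the top view, with the keeper to its left (+y).

```bash
cat > m.py <<'E'
from h import *
def rect(P,name):
    (c,s,a)=cv2.minAreaRect((P[:,:2]*1000).astype(np.float32)); print(name,len(P),'c',np.round(c,1),'s',np.round(s,1),'a',round(a,1),'z',np.percentile(P[:,2]*1000,[2,50,98]).round(1))
def full(im,d,K,k1,E,t):
    W=world(d,K,k1,E); hsv=cv2.cvtColor(im,cv2.COLOR_RGB2HSV).astype(int); z=W[...,2]; H,S,V=[hsv[...,i] for i in range(3)]
    return W,H,S,V,z
E
python3 - <<'E'
from m import *
from scipy import ndimage as N
for n in ['top','scene']:
    f=np.load(n+'.npz'); W,H,S,V,z=full(f['im'],f['d'],f['K'],float(f['k1']),f['E'],n)
    print(n)
    def comps(m,name,mn):
        l,k=N.label(m)
        for i in range(1,k+1):
            q=l==i
            if q.sum()>mn:
                yx=np.argwhere(q).mean(0).round(); rect(W[q],f'{name} px{yx[::-1]}')
    comps((H>18)&(H<32)&(S>130)&(V>110)&(z>.055)&(z<.12),'brass',15)
    comps(((H<5)|(H>174))&(S>150)&(z>.055)&(z<.12)&(V>90),'red',15)
    comps((S<70)&(z>.112)&(z<.13)&(abs(W[...,0]-.5)<.25)&(abs(W[...,1])<.4),'lock',80)
    comps((H>5)&(H<20)&(S>100)&(abs(z-.05)<.006),'block',100)
    comps((H>60)&(H<90)&(S>80)&(abs(z-.075)<.006),'case',300)
a=cv2.imread('pics/b.png')[190:250,110:220]; b=cv2.imread('pics/a.png')[175:240,300:400]
o=np.zeros((600,800,3),np.uint8); o[:300,:550]=cv2.resize(a,(550,300),interpolation=3); o[300:,:462]=cv2.resize(b,(462,300),interpolation=3); cv2.imwrite('pics/c.png',o)
E
```

```text
top
brass px[138. 215.] 95 c [525.4 295.3] s [12.4 41.1] a 16.7 z [91.7 95.6 99. ]
red px[182. 203.] 102 c [548.2 197.9] s [12.8 41.7] a 13.7 z [93.4 96.2 99.1]
lock px[339. 185.] 904 c [ 566.1 -152. ] s [70.8 71.8] a 72.4 z [114.5 119.1 122.5]
block px[49. 86.] 1147 c [882.2 553.2] s [280.7 263.2] a 5.0 z [44.5 49.2 53.2]
block px[430.  49.] 136 c [ 937.6 -445.6] s [138.2  72.5] a 49.5 z [44.4 48.  52.6]
block px[363.  77.] 487 c [ 894.3 -298.4] s [360.7 120.2] a 87.9 z [44.4 48.2 52.7]
block px[166. 214.] 1783 c [536.5 246.7] s [ 72.  180.9] a 13.4 z [45.5 49.2 52.7]
case px[341. 171.] 7278 c [ 609.  -165.8] s [243.5 208.1] a 72.6 z [70.6 74.2 77.8]
scene
brass px[376. 188.] 89 c [526.4 297.1] s [11.9 40.4] a 17.0 z [93.8 97.3 99.4]
red px[330. 197.] 138 c [548.4 200.3] s [12.  41.4] a 12.0 z [71.5 96.1 99.1]
lock px[158. 193.] 988 c [ 564.6 -151. ] s [71.2 71.5] a 72.8 z [112.8 119.9 121.9]
block px[348. 209.] 1498 c [536.2 249. ] s [ 69.8 178.4] a 14.0 z [45.1 50.8 53. ]
block px[504. 346.] 485 c [818.8 448.6] s [ 19.6 128.5] a 63.3 z [48.2 50.4 52.4]
block px[ 33. 353.] 185 c [ 841.9 -302.3] s [113.9   5.3] a 89.7 z [44.4 47.9 50.5]
block px[110. 352.] 176 c [ 842.4 -186.8] s [111.    4.2] a 89.8 z [44.5 48.4 51.3]
block px[152. 364.] 102 c [ 862.7 -119.5] s [46.6 12.3] a 10.5 z [44.9 48.9 51.6]
case px[148. 235.] 8828 c [ 610. -163.] s [245.4 205.3] a 72.2 z [71.7 74.5 76.8]
```

View pics/c.png

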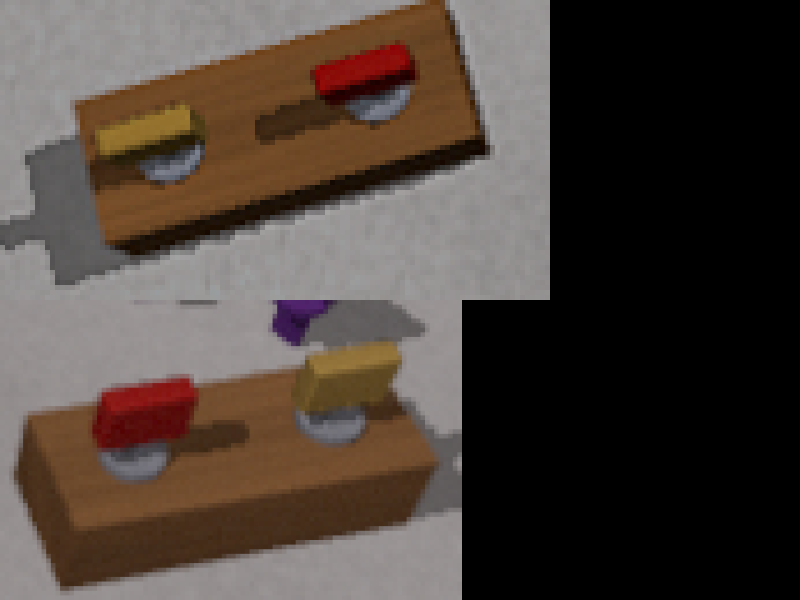

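The crop confirms the brass bow in the block's +y slot. The measured sizes and heights (97 mm bow top, 50 mm block, 120 mm rim) match the text. Now I'm moving above it.

```bash
cat > go.py <<'E'
import sys
from h import *
# usage: go.py x y z yaw_y(deg) in mm -> tool-axis shifts now, and roll
o=ctrl.get_obs(); M=R.from_rotvec(o['tool_rot']).as_matrix(); a=[float(v) for v in sys.argv[1:]]
yaw=np.degrees(np.arctan2(M[1,1],M[0,1]))
print('pos',(o['tool_pos']*1000).round(1),'yaw_y',yaw.round(2),'tilt',np.degrees(np.arccos(-M[2,2])).round(2),'F',o['contact_force'].round(1),'T',o['wrist_torque'].round(2),'q6',o['q'][5].round(2),'op',round(o['opening']*1000,1),'t',round(o['t'],2))
if a:
    print('shift',(M.T@(np.array(a[:3])-o['tool_pos']*1000)).round(1),'roll',round(float(np.radians((yaw-a[3]+180)%360-180)),3))
E
python3 go.py 526 296 190 14.5; python3 -m handwheel '[{"tx":-36,"ty":-14,"tz":4},{"tx":-36,"ty":-14,"tz":4},{"tx":-36,"ty":-14,"tz":4},{"tx":-36,"ty":-14,"tz":4},{"tx":-36,"ty":-14,"tz":4},{"tx":-36,"ty":-14,"tz":4},{"tx":-36,"ty":-14,"tz":4},{"tx":-36,"ty":-14,"tz":4},{"tx":-36,"ty":-14,"tz":4},{"tx":-36,"ty":-14,"tz":4},{}]'
python3 go.py 526 296 190 14.5;python3 -m handwheel '[{"roll":0.112},{"roll":0.112},{"roll":0.112},{"roll":0.112},{"roll":0.112},{"roll":0.112},{"roll":0.112},{"roll":0.112},{},{}]'
python3 go.py 526 296 190 14.5
python3 - <<'E'
from m import *
f=grab('wrist'); cv2.imwrite('pics/d.png',f[0][...,::-1]); W,H,S,V,z=full(*f,0)
for n,m in [('brass',(H>18)&(H<32)&(S>130)&(V>110)&(z>.06)),('brasstop',(H>18)&(H<32)&(S>130)&(V>110)&(z>.092))]:
    if m.sum()>5: rect(W[m],n)
E
```

```text
pos [253.8 570.5 230.2] yaw_y 66.01 tilt 0.11 F [-0.5 -0.1  0.5] T [-0.    0.05  0.01] q6 -0.12 op 85.5 t 0.1
shift [-360.3 -140.    40.4] roll 0.899
pos [253.8 570.5 230.2] yaw_y 66.01 tilt 0.11 F [-0.5 -0.1  0.5] T [-0.    0.05  0.01] q6 -0.12 op 85.5 t 0.1
shift [-360.3 -140.    40.4] roll 0.899
pos [253.8 570.5 230.2] yaw_y 66.01 tilt 0.11 F [-0.5 -0.1  0.5] T [-0.    0.05  0.01] q6 -0.12 op 85.5 t 0.1
shift [-360.3 -140.    40.4] roll 0.899$[0]: bad value
$[0]: bad value
```

View pics/d.png

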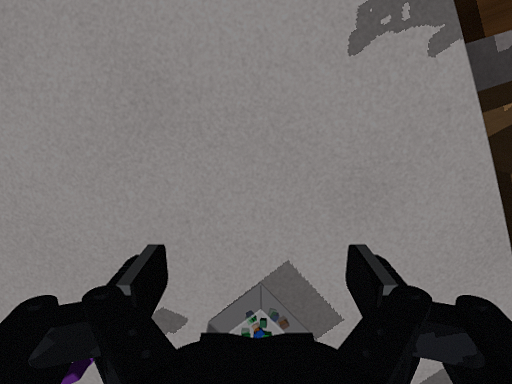

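The wrist view shows only bare table and the clear tray. The rows were refused, so the arm did not move. I'll try rows with all four keys.

```bash
python3 -m handwheel '[{"tx":-36,"ty":-14,"tz":4,"roll":0},{"tx":-36,"ty":-14,"tz":4,"roll":0},{"tx":-36,"ty":-14,"tz":4,"roll":0},{"tx":-36,"ty":-14,"tz":4,"roll":0},{"tx":-36,"ty":-14,"tz":4,"roll":0}]' || python3 -m handwheel '[{"tx":-36.0,"ty":-14.0,"tz":4.0,"roll":0.0}]'; python3 go.py; python3 -m handwheel --help | head -20
```

```text
t: 0.57
tool_pos: [0.3908, 0.4324, 0.2108]
tool_rot: [-0.652, -3.073, 0.001]
contact_force: [1.2, 0.1, -0.1]
opening: 0.0859
grip_force: 0.0
pos [390.8 432.4 210.8] yaw_y 66.04 tilt 0.02 F [ 1.2  0.1 -0.1] T [ 0.01 -0.03 -0.01] q6 -0.44 op 85.9 t 0.57invalid input: not JSON, or not a number
```

```bash
python3 -m handwheel '[{"tx":-36,"ty":-14,"tz":4,"roll":0},{"tx":-36,"ty":-14,"tz":4,"roll":0},{"tx":-36,"ty":-14,"tz":4,"roll":0},{"tx":-36,"ty":-14,"tz":4,"roll":0},{"tx":-36,"ty":-14,"tz":4,"roll":0}]' >/dev/null;  python3 -m handwheel '[{"tx":0,"ty":0,"tz":0,"roll":0.112},{"tx":0,"ty":0,"tz":0,"roll":0.112},{"tx":0,"ty":0,"tz":0,"roll":0.112},{"tx":0,"ty":0,"tz":0,"roll":0.112},{"tx":0,"ty":0,"tz":0,"roll":0.112},{"tx":0,"ty":0,"tz":0,"roll":0.112},{"tx":0,"ty":0,"tz":0,"roll":0.112},{"tx":0,"ty":0,"tz":0,"roll":0.112},{"tx":0,"ty":0,"tz":0,"roll":0},{"tx":0,"ty":0,"tz":0,"roll":0}]' >/dev/null
python3 go.py 526 296 190 14.5
python3 - <<'E'
from m import *
f=grab('wrist'); cv2.imwrite('pics/e.png',f[0][...,::-1]); W,H,S,V,z=full(*f,0)
for n,m in [('brass',(H>18)&(H<32)&(S>130)&(V>110)&(z>.06)),('brasstop',(H>18)&(H<32)&(S>130)&(V>80)&(z>.092)&(z<.105))]:
    if m.sum()>5: rect(W[m],n)
E
```

```text
pos [525.9 296.6 190.9] yaw_y 14.83 tilt 0.03 F [-0.2 -0.7  0.4] T [-0.03 -0.07  0.02] q6 0.13 op 85.7 t 1.82
shift [-0.6 -0.1  0.9] roll 0.006
brass 752 c [516.7 320.6] s [12.2 91.2] a 14.4 z [95.9 97.4 98.8]
brasstop 790 c [522.8 297. ] s [13.  42.7] a 13.1 z [95.4 97.3 98.8]
```

View pics/e.png

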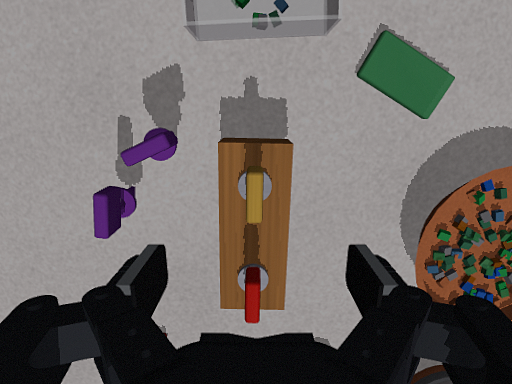

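The wrist view shows the brass key upright at (255,197) in the block's outer slot, the red key at (252,295), and the purple lookalikes at left. Wrist, top and scene agree within 3 mm. I'll descend partway and measure again.

```bash
python3 -m handwheel '[{"tx":0,"ty":-0.7,"tz":20,"roll":0.01},{"tx":0,"ty":-0.7,"tz":20,"roll":0},{"tx":0,"ty":0,"tz":20,"roll":0},{"tx":0,"ty":0,"tz":0,"roll":0},{"tx":0,"ty":0,"tz":0,"roll":0}]' >/dev/null
python3 go.py 524.5 296.5 64 14
cat > k.py <<'E'
from m import *
f=grab('wrist'); o=ctrl.get_obs(); W,H,S,V,z=full(*f,0)
r=np.hypot(W[...,0]-.525,W[...,1]-.297)<.03
M=R.from_rotvec(o['tool_rot']).as_matrix()
for n,m in [('brasstop',(H>18)&(H<32)&(S>130)&(V>60)&(z>.092)&(z<.105)&r),('collar',(S<60)&(z>.052)&(z<.06)&r)]:
    if m.sum()>5:
        rect(W[m],n); rect((W[m]-o['tool_pos'])@M,n+' tool')
E
python3 k.py
```

```text
pos [523.8 295.9 129.9] yaw_y 14.17 tilt 0.18 F [ 1.  -0.1  0.4] T [ 0.02  0.02 -0.03] q6 0.14 op 85.7 t 2.28
shift [ 0.4  1.1 65.9] roll 0.003
brasstop 1400 c [522.9 297.1] s [13.3 43.2] a 13.7 z [94.6 97.2 98.6]
brasstop tool 1400 c [ 1.2 -1.7] s [43.2 13.3] a 0.5 z [33.1 34.5 37.1]
collar 481 c [522.8 296.8] s [30.9 26.3] a 13.5 z [54.  55.5 56.8]
collar tool 481 c [ 0.9 -1.9] s [26.3 30.9] a 0.6 z [74.9 76.2 77.7]
```

```bash
python3 -m handwheel '[{"tx":0.7,"ty":0,"tz":22,"roll":0.003},{"tx":0,"ty":0,"tz":22,"roll":0},{"tx":0,"ty":0,"tz":21,"roll":0},{"tx":0,"ty":0,"tz":0,"roll":0},{"tx":0,"ty":0,"tz":0,"roll":0}]' >/dev/null
python3 go.py 524.5 296.5 64 14
python3 -m handwheel '[{"tx":0,"ty":0,"tz":0,"roll":0},{"tx":0,"ty":0,"tz":0,"roll":0},{"tx":0,"ty":0,"tz":0,"roll":0},{"tx":0,"ty":0,"tz":0,"roll":0},{"tx":0,"ty":0,"tz":0,"roll":0},{"tx":0,"ty":0,"tz":0,"roll":0},{"tx":0,"ty":0,"tz":0,"roll":0},{"tx":0,"ty":0,"tz":0,"roll":0}]' 8 20; python3 go.py
```

```text
pos [524.7 297.1  66.9] yaw_y 13.95 tilt 0.02 F [ 0.8 -0.5  0. ] T [ 0.02 -0.03  0.01] q6 0.15 op 85.5 t 2.75
shift [-0.5 -0.3  2.9] roll -0.001
t: 3.42
tool_pos: [0.5249, 0.2971, 0.0669]
tool_rot: [1.936, 2.474, 0.001]
contact_force: [0.3, -0.9, 2.7]
opening: 0.0139
grip_force: 23.7
pos [524.9 297.1  66.9] yaw_y 13.92 tilt 0.04 F [ 0.3 -0.9  2.7] T [-0.01  0.07  0.02] q6 0.15 op 13.9 t 3.42
```

```bash
python3 -m handwheel '[{"tx":0,"ty":0,"tz":0,"roll":0},{"tx":0,"ty":0,"tz":0,"roll":0},{"tx":0,"ty":0,"tz":-8,"roll":0},{"tx":0,"ty":0,"tz":-16,"roll":0},{"tx":0,"ty":0,"tz":-16,"roll":0},{"tx":0,"ty":0,"tz":-20,"roll":0},{"tx":0,"ty":0,"tz":-30,"roll":0},{"tx":0,"ty":0,"tz":-30,"roll":0},{"tx":0,"ty":0,"tz":-30,"roll":0},{"tx":0,"ty":0,"tz":0,"roll":0},{"tx":0,"ty":0,"tz":0,"roll":0}]' 8 60; python3 go.py 566 -151.3 217 -17.5
python3 - <<'E'
from m import *
f=grab('wrist'); cv2.imwrite('pics/f.png',f[0][...,::-1]); np.savez('w1.npz',im=f[0],d=f[1]);
E
```

```text
t: 4.33
tool_pos: [0.5256, 0.2975, 0.2188]
tool_rot: [1.934, 2.473, 0.006]
contact_force: [0.1, 0.8, -0.7]
opening: 0.0132
grip_force: 59.0
pos [525.6 297.5 218.8] yaw_y 13.93 tilt 0.25 F [ 0.1  0.8 -0.7] T [ 0.    0.02 -0.01] q6 0.15 op 13.2 t 4.33
shift [-445.3  -68.8    1.2] roll 0.548
```

View pics/f.png

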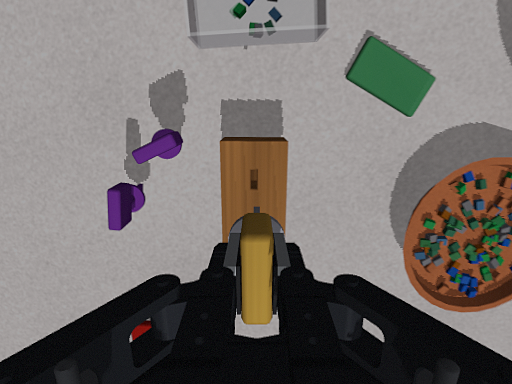

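The key is held square between the pads, with the bow at (257,270) and the collar just below it. The slot is empty at (254,180) and the red key is still in place. I'm carrying the key toward the lock, stopping 50 mm short so the camera sees the hole.

```bash
python3 -m handwheel '[{"tx":-20,"ty":-4,"tz":0,"roll":0},{"tx":-38,"ty":-7.5,"tz":0,"roll":0},{"tx":-38,"ty":-7.5,"tz":0,"roll":0},{"tx":-38,"ty":-7.5,"tz":0,"roll":0},{"tx":-38,"ty":-7.5,"tz":0,"roll":0},{"tx":-38,"ty":-7.5,"tz":0,"roll":0},{"tx":-38,"ty":-7.5,"tz":0,"roll":0},{"tx":-38,"ty":-7.5,"tz":0,"roll":0},{"tx":-38,"ty":-7.5,"tz":0,"roll":0},{"tx":-38,"ty":-7.5,"tz":0,"roll":0},{"tx":-38,"ty":-7.5,"tz":0,"roll":0},{"tx":-38,"ty":-7.5,"tz":0,"roll":0}]' >/dev/null;  python3 -m handwheel '[{"tx":-30,"ty":-8,"tz":0,"roll":0},{"tx":-20,"ty":-8,"tz":0,"roll":0},{"tx":0,"ty":0,"tz":0,"roll":0.11},{"tx":0,"ty":0,"tz":0,"roll":0.11},{"tx":0,"ty":0,"tz":0,"roll":0.11},{"tx":0,"ty":0,"tz":0,"roll":0.11},{"tx":0,"ty":0,"tz":0,"roll":0.11},{"tx":0,"ty":0,"tz":0,"roll":0},{"tx":0,"ty":0,"tz":0,"roll":0},{"tx":0,"ty":0,"tz":0,"roll":0}]' >/dev/null; python3 go.py 566 -151.3 217 -17.5
cat > l.py <<'E'
from m import *
import sys
f=grab('wrist'); o=ctrl.get_obs(); cv2.imwrite(sys.argv[1],f[0][...,::-1]); W,H,S,V,z=full(*f,0); M=R.from_rotvec(o['tool_rot']).as_matrix(); T=(W-o['tool_pos'])@M
np.savez('w2.npz',im=f[0],d=f[1],W=W,T=T)
m=(H>18)&(H<32)&(S>130)&(V>60)&(np.hypot(T[...,0],T[...,1])<.03)&(T[...,2]<.0)&(T[...,2]>-.06); rect(T[m],'bow tool')
m=(abs(z-.12)<.006)&(np.hypot(W[...,0]-.566,W[...,1]+.151)<.055); rect(W[m],'rim')
c=(np.hypot(W[...,0]-.566,W[...,1]+.151)<.02)
hole=c&(z<.114)
if hole.sum()>20: rect(W[hole],'hole-raw')
# hole: project on rim plane via rays: contour pixels of rim mask
ry=(W-f[4][:3,3]); P=f[4][:3,3]+ry*((.12-f[4][2,3])/ry[...,2])[...,None]
g=(np.hypot(P[...,0]-.566,P[...,1]+.151)<.019)&(z<.1185)&(z>0)
cs,_=cv2.findContours(g.astype(np.uint8),0,1)
if cs:
    k=max(cs,key=cv2.contourArea)[:,0]; q=P[k[:,1],k[:,0],:2]*1000; print('hole circle',cv2.minEnclosingCircle(q.astype(np.float32)),cv2.fitEllipse(q.astype(np.float32)))
E
python3 l.py pics/g.png
```

```text
pos [ 541.9 -200.9  214.7] yaw_y -17.45 tilt 0.15 F [ 0.9 -0.1 -0.7] T [ 0.02  0.05 -0.  ] q6 -0.18 op 13.0 t 6.22
shift [54.6  8.1 -2.3] roll 0.001
bow tool 3338 c [ 0.  -1.7] s [13.8 43.7] a 89.3 z [-31.1 -29.7  -5.9]
rim 7842 c [ 564.4 -152.3] s [70.2 70.4] a 72.9 z [118.4 120.5 122.2]
hole-raw 612 c [ 564.5 -153. ] s [22.  20.5] a 10.6 z [ 74.5 101.9 111.8]
hole circle ((564.2001953125, -152.12716674804688), 12.901734352111816) ((564.2072143554688, -152.13345336914062), (23.130586624145508, 23.356060028076172), 139.4571990966797)l.py:11: RuntimeWarning: divide by zero encountered in divide
  ry=(W-f[4][:3,3]); P=f[4][:3,3]+ry*((.12-f[4][2,3])/ry[...,2])[...,None]
l.py:11: RuntimeWarning: invalid value encountered in multiply
  ry=(W-f[4][:3,3]); P=f[4][:3,3]+ry*((.12-f[4][2,3])/ry[...,2])[...,None]
```

View pics/g.png

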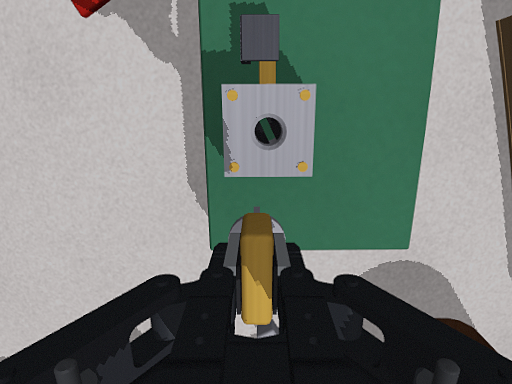

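The lock hole is at (268,130) with the latch and keeper above it. A diagonal stripe shows inside the hole, which may be the keyway, so I'll enlarge it. The held bow reads −1.7 mm in tool y, which is the wrist camera's own bias and cancels when I work relative to it.

Run:
```python
from m import *
f=np.load('w2.npz'); a=f['im'][108:152,246:290,::-1]; b=f['W'][108:152,246:290,2]
b=(np.clip((b-.06)/.065,0,1)*255).astype(np.uint8); b=cv2.cvtColor(b,8)
cv2.imwrite('pics/h.png',np.hstack([cv2.resize(x,(396,396),interpolation=0) for x in (np.clip(a.astype(float)*1.6,0,255).astype(np.uint8),b)]))
print((f['W'][118:144:3,258:282:3,2]*1000).round(0))
```

```text
[[119. 118.  76. 103. 103. 102. 119. 120.]
 [118.  75.  75.  76. 101. 102. 103. 119.]
 [102.  75.  75.  76. 102. 103. 101. 101.]
 [102. 102.  75.  75.  76. 102. 102. 101.]
 [102. 102.  76.  74.  75. 101. 102. 103.]
 [102. 102. 103.  75.  76. 101. 104. 101.]
 [103. 103. 103.  77.  75.  77. 103. 103.]
 [102. 103. 103. 103.  76.  80. 102. 111.]
 [118. 102. 102. 102.  92. 102. 114. 118.]]
```

View pics/h.png

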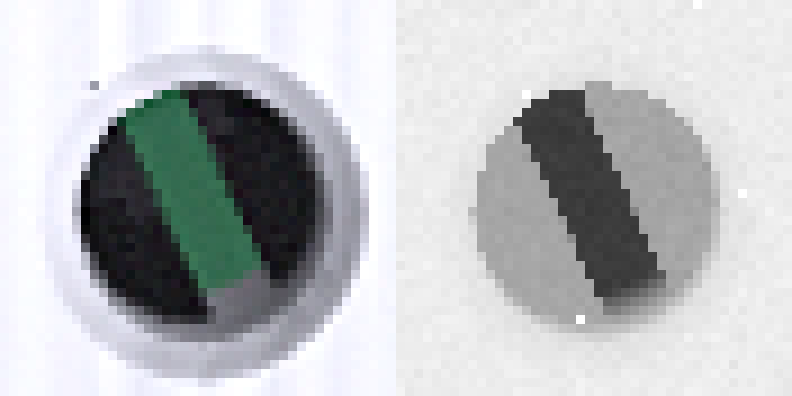

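The depth view shows the plug face at z≈102 and a through-slot about 0.41 rad counter-clockwise of the lock's y. I'll use that as the starting angle and confirm it by feel.

```bash
python3 -m handwheel '[{"tx":18,"ty":2.8,"tz":0,"roll":0},{"tx":18,"ty":2.8,"tz":0,"roll":0},{"tx":17.7,"ty":2.8,"tz":0,"roll":0},{"tx":0,"ty":0,"tz":0,"roll":-0.1},{"tx":0,"ty":0,"tz":8,"roll":-0.1},{"tx":0,"ty":0,"tz":12,"roll":-0.1},{"tx":0,"ty":0,"tz":12,"roll":-0.11},{"tx":0,"ty":0,"tz":6,"roll":0},{"tx":0,"ty":0,"tz":0,"roll":0},{"tx":0,"ty":0,"tz":0,"roll":0},{"tx":0,"ty":0,"tz":0,"roll":0}]' >/dev/null; python3 go.py 566 -152.2 160 6
python3 l.py pics/i.png 2>/dev/null
```

```text
pos [ 567.1 -152.9  179.1] yaw_y 5.83 tilt 0.06 F [-0.4 -0.3 -1.9] T [ 0.   -0.    0.03] q6 -0.49 op 13.0 t 7.18
shift [ 0.8 -1.1 19.1] roll -0.003
bow tool 3380 c [ 0.5 -1.4] s [13.9 43.8] a 89.8 z [-31.2 -29.8  -5.4]
rim 6546 c [ 564.6 -152.4] s [70.7 70.4] a 72.9 z [118.  120.6 122.3]
hole-raw 383 c [ 564.6 -154.3] s [20.1 17.4] a 38.4 z [ 74.9 102.1 110.1]
hole circle ((564.7008666992188, -151.5495147705078), 12.641231536865234) ((563.8836669921875, -148.48048400878906), (15.72889232635498, 24.445026397705078), 99.54852294921875)
```

```bash
python3 -m handwheel '[{"tx":0.5,"ty":-1,"tz":3,"roll":0},{"tx":0,"ty":0,"tz":4,"roll":0},{"tx":0,"ty":0,"tz":4,"roll":0},{"tx":0,"ty":0,"tz":0,"roll":0},{"tx":0,"ty":0,"tz":0,"roll":0}]' >/dev/null; python3 go.py 566.1 -152.5 155 6
python3 -m handwheel '[{"tx":0,"ty":0,"tz":3,"roll":0},{"tx":0,"ty":0,"tz":3,"roll":0},{"tx":0,"ty":0,"tz":3,"roll":0},{"tx":0,"ty":0,"tz":2,"roll":0},{"tx":0,"ty":0,"tz":0,"roll":0},{"tx":0,"ty":0,"tz":0,"roll":0}]' >/dev/null; python3 go.py 566.1 -152.5 150 6
```

```text
pos [ 565.3 -152.1  166.6] yaw_y 5.89 tilt 0.07 F [-0.2 -1.  -1.5] T [ 0.01 -0.05  0.  ] q6 -0.49 op 13.2 t 7.65
shift [-0.4  0.7 11.6] roll -0.002
pos [ 565.6 -152.2  156. ] yaw_y 5.9 tilt 0.03 F [-1.  -0.  -0.7] T [ 0.03 -0.04  0.  ] q6 -0.49 op 13.6 t 8.15
shift [-0.3  0.5  6. ] roll -0.002
```

Blade is in the mouth with no force. Pressing lightly past the face level (TCP ≈151).

```bash
python3 -m handwheel '[{"tx":-0.3,"ty":0.4,"tz":2,"roll":0},{"tx":0,"ty":0,"tz":1.5,"roll":0},{"tx":0,"ty":0,"tz":1.5,"roll":0},{"tx":0,"ty":0,"tz":1,"roll":0},{"tx":0,"ty":0,"tz":0,"roll":0},{"tx":0,"ty":0,"tz":0,"roll":0}]' >/dev/null; python3 go.py 566.1 -152.5 137 6
python3 -m handwheel '[{"tx":0,"ty":0,"tz":1,"roll":0},{"tx":0,"ty":0,"tz":1,"roll":0},{"tx":0,"ty":0,"tz":0,"roll":0},{"tx":0,"ty":0,"tz":0,"roll":0}]' >/dev/null; python3 go.py 566.1 -152.5 137 6
```

```text
pos [ 566.1 -152.5  150.2] yaw_y 5.9 tilt 0.01 F [ 0.5 -0.5 -1.1] T [-0. -0.  0.] q6 -0.49 op 12.9 t 8.65
shift [ 0.   0.  13.2] roll -0.002
pos [ 566.  -152.5  148.2] yaw_y 5.9 tilt 0.01 F [ 0.8 -0.2 -1.7] T [ 0.02 -0.    0.01] q6 -0.49 op 12.8 t 8.98
shift [ 0.   0.1 11.2] roll -0.002
```

```bash
python3 -m handwheel '[{"tx":0,"ty":0,"tz":1,"roll":0},{"tx":0,"ty":0,"tz":1,"roll":0},{"tx":0,"ty":0,"tz":1,"roll":0},{"tx":0,"ty":0,"tz":0,"roll":0},{"tx":0,"ty":0,"tz":0,"roll":0}]' >/dev/null; python3 go.py
python3 -m handwheel '[{"tx":0,"ty":0,"tz":1,"roll":0},{"tx":0,"ty":0,"tz":1,"roll":0},{"tx":0,"ty":0,"tz":0,"roll":0},{"tx":0,"ty":0,"tz":0,"roll":0}]' >/dev/null; python3 go.py
```

```text
pos [ 566.1 -152.5  145.2] yaw_y 5.9 tilt 0.01 F [-0.1  0.3 -0.4] T [0.06 0.03 0.03] q6 -0.49 op 13.5 t 9.4
pos [ 566.1 -152.5  143.2] yaw_y 5.9 tilt 0.01 F [-0.2 -0.6 -2. ] T [-0.02  0.    0.03] q6 -0.49 op 13.1 t 9.73
```

The push stays at zero 8 mm past the face, so the blade is in the keyway. Pushing home gently; the collar should meet the rim at TCP ≈137.

```bash
python3 -m handwheel '[{"tx":0,"ty":0,"tz":1,"roll":0},{"tx":0,"ty":0,"tz":1,"roll":0},{"tx":0,"ty":0,"tz":1,"roll":0},{"tx":0,"ty":0,"tz":1,"roll":0},{"tx":0,"ty":0,"tz":0,"roll":0},{"tx":0,"ty":0,"tz":0,"roll":0}]' >/dev/null; python3 go.py
python3 -m handwheel '[{"tx":0,"ty":0,"tz":1,"roll":0},{"tx":0,"ty":0,"tz":0.7,"roll":0},{"tx":0,"ty":0,"tz":0,"roll":0},{"tx":0,"ty":0,"tz":0,"roll":0}]' >/dev/null; python3 go.py
```

```text
pos [ 566.1 -152.5  139.2] yaw_y 5.9 tilt 0.01 F [-0.6 -0.1 -0.9] T [-0.03  0.    0.  ] q6 -0.49 op 13.2 t 10.23
pos [ 566.1 -152.5  137.5] yaw_y 5.9 tilt 0.01 F [ 0.   1.  -1.4] T [-0.04 -0.03  0.08] q6 -0.49 op 13.2 t 10.57
```

```bash
python3 -m handwheel '[{"tx":0,"ty":0,"tz":0.5,"roll":0},{"tx":0,"ty":0,"tz":0,"roll":0},{"tx":0,"ty":0,"tz":0,"roll":0}]' >/dev/null; python3 go.py
python3 -m handwheel '[{"tx":0,"ty":0,"tz":0.4,"roll":0},{"tx":0,"ty":0,"tz":0,"roll":0},{"tx":0,"ty":0,"tz":0,"roll":0}]' >/dev/null; python3 go.py
```

```text
pos [ 566.1 -152.5  137.1] yaw_y 5.9 tilt 0.0 F [-0.4  0.6 -1.2] T [ 0.02 -0.07  0.02] q6 -0.49 op 12.9 t 10.82
pos [ 566.2 -152.6  136.9] yaw_y 5.9 tilt 0.01 F [-0.2 -0.3 -0.1] T [ 0.08  0.13 -0.02] q6 -0.49 op 13.1 t 11.07
```

```bash
python3 -m handwheel '[{"tx":0,"ty":0,"tz":0.4,"roll":0},{"tx":0,"ty":0,"tz":0,"roll":0},{"tx":0,"ty":0,"tz":0,"roll":0}]' >/dev/null; python3 go.py
python3 -m handwheel '[{"tx":0,"ty":0,"tz":0.4,"roll":0},{"tx":0,"ty":0,"tz":0,"roll":0},{"tx":0,"ty":0,"tz":0,"roll":0}]' >/dev/null; python3 go.py
```

```text
pos [ 566.2 -152.6  136.9] yaw_y 5.9 tilt 0.02 F [-2.1  1.9  4.2] T [0.13 0.43 0.04] q6 -0.49 op 13.1 t 11.32
pos [ 566.3 -152.6  136.9] yaw_y 5.91 tilt 0.02 F [-2.6  1.5  6. ] T [0.23 0.55 0.  ] q6 -0.49 op 13.2 t 11.57
```

Home: z stops at 136.9 and the push rises to about 6 N. I'll ease the press and turn clockwise in small steps, watching the torque.

```bash
python3 -m handwheel '[{"tx":0,"ty":0,"tz":-0.7,"roll":0.0},{"tx":0,"ty":0,"tz":0,"roll":0.03},{"tx":0,"ty":0,"tz":0,"roll":0.03},{"tx":0,"ty":0,"tz":0,"roll":0.03},{"tx":0,"ty":0,"tz":0,"roll":0.03},{"tx":0,"ty":0,"tz":0,"roll":0.03},{"tx":0,"ty":0,"tz":0,"roll":0.03},{"tx":0,"ty":0,"tz":0,"roll":0}]' >/dev/null; python3 go.py 566.1 -152.5 137 -46.8
python3 -m handwheel '[{"tx":0,"ty":0,"tz":0,"roll":0.03},{"tx":0,"ty":0,"tz":0,"roll":0.03},{"tx":0,"ty":0,"tz":0,"roll":0.03},{"tx":0,"ty":0,"tz":0,"roll":0.03},{"tx":0,"ty":0,"tz":0,"roll":0.03},{"tx":0,"ty":0,"tz":0,"roll":0.03},{"tx":0,"ty":0,"tz":0,"roll":0.03},{"tx":0,"ty":0,"tz":0,"roll":0.03},{"tx":0,"ty":0,"tz":0,"roll":0}]' >/dev/null; python3 go.py 566.1 -152.5 137 -46.8
```

```text
pos [ 566.3 -152.7  136.9] yaw_y -4.44 tilt 0.04 F [-1.4  0.1  3. ] T [ 0.09  0.29 -0.03] q6 -0.31 op 13.1 t 12.23
shift [ 0.2 -0.2 -0.1] roll 0.739
pos [ 566.4 -152.7  136.9] yaw_y -18.15 tilt 0.06 F [-1.4  0.2  4.2] T [-0.    0.18 -0.01] q6 -0.07 op 13.0 t 12.98
shift [ 0.1 -0.4 -0.1] roll 0.5
```

```bash
python3 -m handwheel '[{"tx":0,"ty":0,"tz":0,"roll":0.03},{"tx":0,"ty":0,"tz":0,"roll":0.03},{"tx":0,"ty":0,"tz":0,"roll":0.03},{"tx":0,"ty":0,"tz":0,"roll":0.03},{"tx":0,"ty":0,"tz":0,"roll":0.03},{"tx":0,"ty":0,"tz":0,"roll":0.03},{"tx":0,"ty":0,"tz":0,"roll":0.03},{"tx":0,"ty":0,"tz":0,"roll":0.03},{"tx":0,"ty":0,"tz":0,"roll":0}]' >/dev/null; python3 go.py 566.1 -152.5 137 -46.8
python3 -m handwheel '[{"tx":0,"ty":0,"tz":0,"roll":0.03},{"tx":0,"ty":0,"tz":0,"roll":0.03},{"tx":0,"ty":0,"tz":0,"roll":0.03},{"tx":0,"ty":0,"tz":0,"roll":0.03},{"tx":0,"ty":0,"tz":0,"roll":0.03},{"tx":0,"ty":0,"tz":0,"roll":0.03},{"tx":0,"ty":0,"tz":0,"roll":0.03},{"tx":0,"ty":0,"tz":0,"roll":0.03},{"tx":0,"ty":0,"tz":0,"roll":0}]' >/dev/null; python3 go.py 566.1 -152.5 137 -46.8
python3 l.py pics/j.png >/dev/null 2>&1
python3 - <<'E'
from m import *
for n in ['top','scene']:
    f=grab(n); W,H,S,V,z=full(*f,0); cv2.imwrite(f'pics/{n}2.png',f[0][...,::-1])
    r=np.hypot(W[...,0]-.566,W[...,1]+.152); m=(H>15)&(H<35)&(S>110)&(z>.072)&(z<.1)&(r>.045)&(r<.085)
    if m.sum()>3:
        p=np.median(W[m],0); rect(W[m],n); print('dir',np.degrees(np.arctan2(p[1]+.152,p[0]-.566)),'latch',np.radians(72.5-np.degrees(np.arctan2(p[1]+.152,p[0]-.566))))
E
```

```text
pos [ 566.5 -152.8  136.9] yaw_y -31.87 tilt 0.07 F [-1.  -0.6  2.9] T [-0.07  0.04  0.02] q6 0.17 op 13.4 t 13.73
shift [ 0.  -0.5 -0.1] roll 0.26
pos [ 566.5 -152.9  136.9] yaw_y -45.61 tilt 0.08 F [-0.8 -1.3  2.3] T [-0.19 -0.02 -0.02] q6 0.41 op 13.0 t 14.48
shift [-0.  -0.6 -0.1] roll 0.021
top 53 c [ 622.8 -119.3] s [15.4 22.2] a 69.8 z [83.  86.1 89.6]
dir 28.879405430394606 latch 0.761322996917173
scene 110 c [ 616.8 -121.5] s [29.5 18.5] a 20.7 z [74.5 86.8 88.9]
dir 29.572879431017213 latch 0.7492195923293312
```

The latch arm reads about 0.75 rad. I'll turn another 0.1 for margin.

```bash
python3 -m handwheel '[{"tx":0,"ty":0,"tz":0,"roll":0.03},{"tx":0,"ty":0,"tz":0,"roll":0.03},{"tx":0,"ty":0,"tz":0,"roll":0.03},{"tx":0,"ty":0,"tz":0,"roll":0.02},{"tx":0,"ty":0,"tz":0,"roll":0},{"tx":0,"ty":0,"tz":0,"roll":0}]' >/dev/null; python3 go.py
cat > la.py <<'E'
from m import *
for n in ['top','scene']:
    f=grab(n); W,H,S,V,z=full(*f,0); cv2.imwrite(f'pics/{n}3.png',f[0][...,::-1])
    r=np.hypot(W[...,0]-.566,W[...,1]+.152); m=(H>15)&(H<35)&(S>110)&(z>.072)&(z<.1)&(r>.045)&(r<.085)
    p=np.median(W[m],0); print(n,m.sum(),'latch',np.radians(72.5-np.degrees(np.arctan2(p[1]+.152,p[0]-.566))))
    b=(H>18)&(H<32)&(S>130)&(z>.157)&(z<.18)&(r<.04)
    if b.sum()>5: rect(W[b],'bow')
E
python3 la.py
```

```text
pos [ 566.5 -152.9  136.9] yaw_y -51.92 tilt 0.07 F [ 0.7 -3.   3.8] T [-0.38 -0.21 -0.03] q6 0.52 op 13.1 t 15.13
top 30 latch 0.8498141725042926
scene 112 latch 0.8666367094533082
bow 91 c [ 566.3 -148.6] s [38.9 12.8] a 30.7 z [158.  166.6 168. ]
```

Latch ≈0.86. Releasing and withdrawing.

```bash
python3 -m handwheel '[{"tx":0,"ty":0,"tz":-0.3,"roll":0},{"tx":0,"ty":0,"tz":0,"roll":0},{"tx":0,"ty":0,"tz":0,"roll":0},{"tx":0,"ty":0,"tz":0,"roll":0},{"tx":0,"ty":0,"tz":0,"roll":0},{"tx":0,"ty":0,"tz":0,"roll":0}]' 40 20; python3 -m handwheel '[{"tx":0,"ty":0,"tz":-5,"roll":0},{"tx":0,"ty":0,"tz":-10,"roll":0},{"tx":0,"ty":0,"tz":-20,"roll":0},{"tx":0,"ty":0,"tz":-30,"roll":0},{"tx":0,"ty":0,"tz":-30,"roll":0},{"tx":-30,"ty":0,"tz":-20,"roll":0},{"tx":-30,"ty":0,"tz":0,"roll":0},{"tx":-30,"ty":0,"tz":0,"roll":0},{"tx":0,"ty":0,"tz":0,"roll":0},{"tx":0,"ty":0,"tz":0,"roll":0}]'; python3 la.py
python3 - <<'E'
from m import *
a=cv2.imread('pics/top3.png')[110:240,260:420];b=cv2.imread('pics/scene3.png')[150:300,60:240]
cv2.imwrite('pics/k.png',np.hstack([cv2.resize(x,(400,330)) for x in (a,b)]))
E
```

```text
t: 15.73
tool_pos: [0.5659, -0.1523, 0.1365]
tool_rot: [-2.969, -1.024, 0.001]
contact_force: [0.4, -0.3, 0.9]
opening: 0.04
grip_force: 0.0
t: 16.57
tool_pos: [0.4949, -0.2088, 0.2534]
tool_rot: [2.97, 1.02, 0.003]
contact_force: [0.6, -0.3, 0.1]
opening: 0.0403
grip_force: 0.0
top 62 latch 0.8745552445090986
bow 145 c [ 564.3 -152.7] s [41.5 13.9] a 40.5 z [158.  165.4 168.5]
scene 109 latch 0.8508923282820566
bow 134 c [ 566.4 -151.1] s [40.2 11.9] a 40.2 z [157.8 165.9 168.1]
```

View pics/k.png

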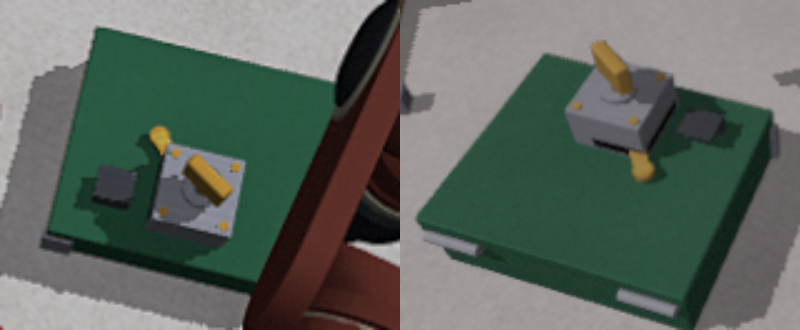

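The key stands upright in the lock with its bow top at 167 mm (home is 120 + 47). The latch arm, at (160,138) in the left crop and (642,165) in the right, is well clear of the keeper. The arm is free of everything.

```bash
python3 -c "
from station import ctrl
print(ctrl.finish_job())"
```

```text
the job is handed in; nothing more can be done
None
```

The job is handed in: the key went fully home before I turned it, the latch arm is open at about 0.86 rad by camera, and the key stands released in the lock after 17 s. The wrist force stayed under about 7 N at every check, and I started at the keyway angle the camera showed, so the blade dropped in without any back-and-forth turning.

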